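# Find the lid that snaps onto the tub in the carton

## Task

Three look-alike lids have been mixed up, and only one of them fits the food tub that stands in the low open carton. Try them on to find it, press that lid down until it has snapped fully home all round, and let go of it; leave the lids that do not fit lying flat, right way up, on the table. Do not push the tape roll and the box cutter beside the lids about.

Things in the scene. Friction and masses are not known exactly. Their poses are not given: they have to be found in the camera images.
- lid_a: one of three white lids alike from outside: 150 (own x) x 116 mm (own y), right way up, 0.08 to 0.16 kg. Origin: centre of the skirt's lower edge. Skirt 16 mm deep, upper face of the plate 20 mm above the origin; on it a central grip bar 70 mm along x, 16 mm wide in y, 28 mm tall. Hidden inside, the skirt opening is 137x87, 129x95 or 121x103 mm; which is not known
- lid_b: one of three white lids alike from outside: 150 (own x) x 116 mm (own y), right way up, 0.08 to 0.16 kg. Origin: centre of the skirt's lower edge. Skirt 16 mm deep, upper face of the plate 20 mm above the origin; on it a central grip bar 70 mm along x, 16 mm wide in y, 28 mm tall. Hidden inside, the skirt opening is 137x87, 129x95 or 121x103 mm; which is not known
- lid_c: one of three white lids alike from outside: 150 (own x) x 116 mm (own y), right way up, 0.08 to 0.16 kg. Origin: centre of the skirt's lower edge. Skirt 16 mm deep, upper face of the plate 20 mm above the origin; on it a central grip bar 70 mm along x, 16 mm wide in y, 28 mm tall. Hidden inside, the skirt opening is 137x87, 129x95 or 121x103 mm; which is not known
- carton: low open cardboard carton, 180 (x) x 150 (y) x 45 mm high, walls 4 mm, fixed; origin at the centre of its underside. The tub to close stands in its middle. Two more open tubs of the other sizes, 80 mm high, stand outside it about 215 mm from its centre, one to its +x and one to its +y; they are not to be closed
- rim (a point): centre of the top plane of the rim of the tub in the carton, 80 mm above the table, x along the tub's long side, z up. White open plastic tub, fixed, one of three sizes: 134x84, 126x92 or 118x100 mm (x by y) over its round rim bead (4 mm thick). The right lid has 1.5 mm play per side and fits either way round. A sprung catch stands 3.8 mm out of each short end, 2 to 10 mm below the rim top
- tub (a point): centre of the foot of that tub. The right lid, level and with its x along the tub's x, goes over the rim, meets the catches with its skirt 2 to 9 mm below the rim top, needs 8 to 18 N of push, snaps, and stops with its plate on the rim: origin 16 mm below point rim. A wrong lid stays with its skirt on the rim top, origin level with point rim, however it is pushed
- tape: bystander: roll of brown tape lying flat, 84 mm diameter, 48 mm high; origin at centre of underside
- cutter: bystander: black box cutter, 110 x 20 x 14 mm with a short blade at +x; origin at centre of underside
Not all that is in view belongs to the job. What is shaped like the lid_c but yellow is not meant.

How it is judged:
At the end, for the whole second after the job is handed in: One lid is home on the tub in the carton (origin over 14.5 mm below the rim top, within 4 mm of its centre, tilt under 0.05 rad); the other two lie flat, right way up, on the table (origin within 6 mm of its top, tilt under 0.06 rad); all at rest (under 0.02 m/s) (((z of lid_a in the frame of rim below -0.0145 m and horizontal distance between lid_a and rim below 0.004 m and angle between lid_a's own z axis and vertical below 0.05 rad and linear speed of each of lid_a, lid_b, lid_c below 0.02 m/s and height (world z) of lid_b between -0.006 and 0.006 m and angle between each of lid_b, lid_c's own z axis and vertical below 0.06 rad and height (world z) of lid_c between -0.006 and 0.006 m) or (z of lid_b in the frame of rim below -0.0145 m and horizontal distance between lid_b and rim below 0.004 m and angle between lid_b's own z axis and vertical below 0.05 rad and linear speed of each of lid_b, lid_a, lid_c below 0.02 m/s and height (world z) of lid_a between -0.006 and 0.006 m and angle between each of lid_a, lid_c's own z axis and vertical below 0.06 rad and height (world z) of lid_c between -0.006 and 0.006 m) or (z of lid_c in the frame of rim below -0.0145 m and horizontal distance between lid_c and rim below 0.004 m and angle between lid_c's own z axis and vertical below 0.05 rad and linear speed of each of lid_c, lid_a, lid_b below 0.02 m/s and height (world z) of lid_a between -0.006 and 0.006 m and angle between each of lid_a, lid_b's own z axis and vertical below 0.06 rad and height (world z) of lid_b between -0.006 and 0.006 m))); the robot touches nothing.
It fails at once if the tape roll or the box cutter is pushed more than 30 mm or tipped over (distance of any of tape, cutter from where it was at the start of the episode above 0.03 m or angle between any of tape, cutter's own z axis and vertical above 0.5 rad).
It also fails if it takes over 72 s, if anything falls off the work surface, if the arm or the gripper's body presses on something with over 40 N, if the wrist force passes 120 N, or if a joint passes its speed limit or range.

## Robot

A 7-joint arm with a two-finger parallel gripper is mounted at the origin on the work surface. World frame = base frame: x ahead of the robot, y to its left, z up, the work surface at z = 0. Lengths are in m, angles in rad, forces in N, time in s.
With the tool pointing down it reaches from about 0.4 to 0.875 m from the base axis. Payload 4.4 kg.
Tool frame: the origin (TCP) lies between the finger pads; the fingertips stand 14 mm ahead of it and the grasp point (between the pads) lies 5 mm behind it (robot.tips_ahead is the distance from the TCP to the fingertips, in m); z points along the fingers, y is the line along which they close (so a half turn about z gives the same grasp; the last joint's range is limited). The gripper opens to 85 mm and grips with 20 to 120 N. Pads are 22 mm wide; open, the fingers measure 114 mm over their backs; the gripper's body (76 mm by 85 mm) begins 54 mm behind the grasp point. The pads swing forward as they close: fully open they stand 13 mm farther back than shut.
Start: joints at [-1.249, 0.628, 0.038, 1.517, -0.027, 0.996, -0.02], TCP at [0.246, 0.602, 0.245] pointing down, gripper open.
Joint ranges: [-3.06, 3.06], [-0.37, 2.12], [-1.25, 1.32], [0.18, 2.47], [-1.1, 4.24], [0.23, 1.98], [-2.94, 2.94]. Speed limits (rad/s): [2.57, 2.57, 3.14, 3.14, 3.14, 3.14, 3.14].

## Interface

Orientations are given as a 3x3 rotation matrix whose columns are the frame's x, y, z axes.
In Python, from station import robot gives the robot as it stands.
- The arm moves only by the tool play_rows, never from a script. Its argument "series" is a list of rows, each an object with "twist": the turn, a rotation vector about the tool's x, y, z in degrees, a list of three; "offset": the shift along the tool's x, y, z in cm, a list of three; "fingers": the closure, from 0 (fully open) to 1 (shut). In form: [{"twist": [rx, ry, rz], "offset": [x, y, z], "fingers": fingers}, ...]. A call has 1 to 10 rows; each row shifts and turns the commanded pose from where the row before left it, along the tool's axes as they then stand; what a row does not reach is not made up. A row lasts 1/12 s, in which the tool goes at most 41.7 mm and 7.16 degrees, less where a joint would pass 70% of its speed; a pose out of reach is approached as far as the arm can. A call is refused whole if a number of a shift passes 4.17 or a number of a turn 7.16, either way. A call with a gripper value outside its range is refused whole. The fingers move at their own pace and stop on an object; "squeeze" is the grip in N (left out, the last holds). Time passes only in rows, so rows that do not move let the fingers close. It gives the time, the measured TCP pose, the force, the opening and the grip force at its end, in the units of the state.
- robot.observe(): the state, without advancing time (a new reading comes with each control period).
- robot.capture(name): name is "side" or "top"; returns a dict with "color" (480x640x3 uint8, red, green, blue), "mtx" (3x3 intrinsics, pixels), "extrinsics" (4x4, takes a point from camera to world coordinates). Camera axes: x right, y down, z forward; pixel columns grow to the right and rows downward; lengths in m; the calibration is good to about 2 mm. A picture is of the moment at which its call begins. There is no depth.
- robot.close_job(): hands the job in; it is judged then, once.
The state is a dict: "time_s": time; "joint_positions": joint angles; "dq": joint speeds; "effort": joint torques, N m; "tcp_pos": TCP position; "tcp_rot": TCP orientation; "force": force on the tool from outside, world axes, zero at the start; "wrist_torque": the same for the moment, N m; "opening": finger opening in m; "grip_force": force on a finger pad.
Only numpy, scipy, OpenCV 4.12 (cv2) and the standard library are available. Lean on these libraries where they do the work, as an engineer would, in place of code of your own. Each camera call takes 0.05 s, during which the arm holds its last target. There are 200 camera calls.

## Working session

There is one attempt and no reset: what is moved stays moved. The work goes in short steps, Python scripts to look and compute and a tool call to move; the robot and the scene stay as the last step left them, time stands still between calls to the robot, and variables do not carry over. Pictures are saved under pics/ and viewed, at most 10 in all, crops included, and the job is handed in when it is done.

Besides the shell and the picture viewer there is one more tool, called after "Request:" as name([rows], argument=value, ...), one row to a line, values as JSON. play_rows: Moves the arm, as the interface text tells. Its arguments: {"type":"object","properties":{"series":{"type":"array","items":{"type":"object","properties":{"twist":{"type":"array","items":{"type":"number"}},"offset":{"type":"array","items":{"type":"number"}},"fingers":{"type":"number"}}}},"squeeze":{"type":"number"}},"required":["series"]}

```bash
mkdir -p pics; python3 - <<'E'
from station import robot
import cv2,numpy as np
for n in("top","side"):
    c=robot.capture(n); cv2.imwrite(f"pics/{n}0.png",c["color"][:,:,::-1]); np.savez(f"{n}0.npz",**c); print(n,c["mtx"].round(1).tolist(),c["extrinsics"].round(3).tolist())
o=robot.observe(); print(o)
E
```

```text
top [[541.7, 0.0, 329.1], [0.0, 541.7, 235.0], [0.0, 0.0, 1.0]] [[-0.017, -0.985, 0.171, 0.313], [-1.0, 0.014, -0.019, -0.052], [0.016, -0.172, -0.985, 1.286], [0.0, 0.0, 0.0, 1.0]]
side [[461.1, 0.0, 312.3], [0.0, 461.1, 237.9], [0.0, 0.0, 1.0]] [[0.811, -0.287, 0.51, 0.035], [-0.585, -0.424, 0.691, -0.704], [0.018, -0.859, -0.512, 0.549], [0.0, 0.0, 0.0, 1.0]]
{'time_s': 0.1, 'joint_positions': array([-1.24881302,  0.62923897,  0.03844953,  1.5182457 , -0.0269578 ,
        0.99628301, -0.01999855]), 'dq': array([ 0.00122981, -0.00363284, -0.00069639, -0.00242303, -0.00027599,
        0.00049749,  0.00115033]), 'effort': array([ 3.88060071e-03, -5.64542127e+01,  1.23099916e+00, -1.93973351e+01,
        1.13340025e-02,  5.49679491e-03, -1.58518583e-05]), 'tcp_pos': array([0.24557805, 0.60126501, 0.24449775]), 'tcp_rot': array([[-9.25757525e-01,  3.78117273e-01, -5.76817427e-04],
       [ 3.78117709e-01,  9.25756223e-01, -1.55342239e-03],
       [-5.33835143e-05, -1.65619735e-03, -9.99998627e-01]]), 'force': array([ 0.33138021,  0.37070535, -0.07418177]), 'wrist_torque': array([-0.03553708,  0.02589578,  0.03647186]), 'grip_force': 0.0, 'opening': 0.08511325861944868}
```

View pics/top0.png

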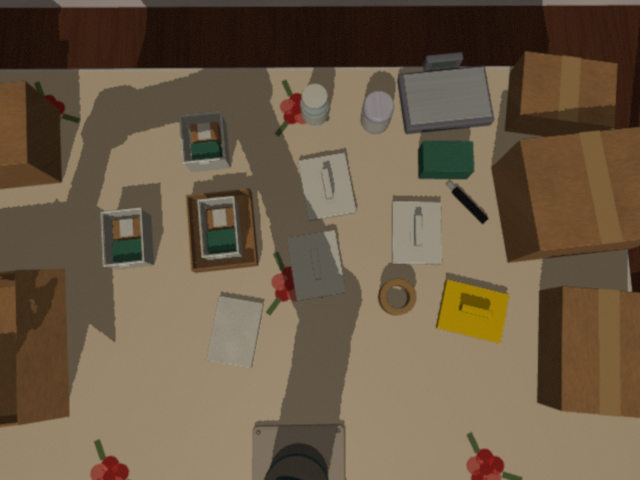

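View pics/side0.png

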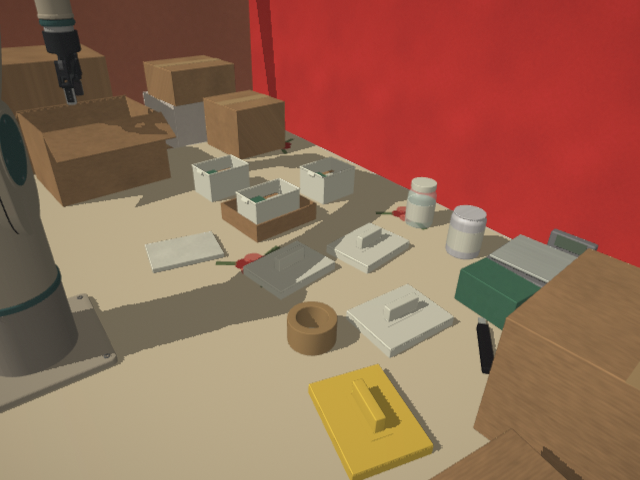

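The top view shows these candidates. White lids with grip bars are at (327,186), (316,265, in shadow) and (416,232). The yellow look-alike is at (474,311), and there is a white plate without a bar at (236,331), so neither of those is meant. The carton with the tub is at (221,230), the other tubs at (205,142) and (126,238), the tape at (397,297) and the cutter at (468,203). I'll confirm this in an enlarged crop.

```bash
cat > h.py <<'E'
import numpy as np,cv2
def ray(c,px,z):
    px=np.atleast_2d(px).astype(float); K=c["mtx"];E=c["extrinsics"]
    d=np.c_[(px-K[:2,2])/[K[0,0],K[1,1]],np.ones(len(px))]@E[:3,:3].T
    o=E[:3,3]; return o+d*((z-o[2])/d[:,2:])
def proj(c,P):
    E=np.linalg.inv(c["extrinsics"]); q=np.atleast_2d(P)@E[:3,:3].T+E[:3,3]; q=q@c["mtx"].T; return q[:,:2]/q[:,2:]
E
python3 - <<'E'
from h import *
c=np.load("top0.npz"); im=c["color"][:,:,::-1]
cv2.imwrite("pics/crop.png",cv2.resize(im[130:312,184:450],None,fx=3,fy=3,interpolation=cv2.INTER_CUBIC))
hsv=cv2.cvtColor(im,cv2.COLOR_BGR2HSV)
m=((hsv[:,:,1]<60)&(hsv[:,:,2]>60)).astype(np.uint8)
cs,_=cv2.findContours(m,cv2.RETR_EXTERNAL,cv2.CHAIN_APPROX_NONE)
for k in cs:
    if 1000<cv2.contourArea(k)<6000:
        r=cv2.minAreaRect(k); b=cv2.boxPoints(r); print(np.round(r[0]),np.round(r[1],1),round(r[2],1))
        for z in(0.02,.08): 
            P=ray(c,b,z)[:,:2]; e=P[1]-P[0],P[2]-P[1]; print("  z",z,P.mean(0).round(4),[(np.linalg.norm(v).round(4),np.degrees(np.arctan2(v[1],v[0])).round(1)) for v in e])
E
```

```text
[234. 331.] [46.1 67.3] 10.6
  z 0.02 [0.3132 0.1449] [(np.float64(0.1514), np.float64(-9.6)), (np.float64(0.1072), np.float64(-101.4))]
  z 0.08 [0.3132 0.1356] [(np.float64(0.1442), np.float64(-9.6)), (np.float64(0.1021), np.float64(-101.4))]
[316. 265.] [64.8 49.7] 80.0
  z 0.02 [ 0.463  -0.0436] [(np.float64(0.1178), np.float64(-80.6)), (np.float64(0.1534), np.float64(-171.2))]
  z 0.08 [ 0.4559 -0.044 ] [(np.float64(0.1122), np.float64(-80.6)), (np.float64(0.1461), np.float64(-171.2))]
[127. 238.] [61.2 51.5] 87.3
  z 0.02 [0.5333 0.4011] [(np.float64(0.1213), np.float64(-87.9)), (np.float64(0.1469), np.float64(-175.1))]
  z 0.08 [0.5229 0.3796] [(np.float64(0.1155), np.float64(-87.9)), (np.float64(0.1399), np.float64(-175.1))]
[416. 232.] [63. 49.] 90.0
  z 0.02 [ 0.5373 -0.2843] [(np.float64(0.1181), np.float64(-90.7)), (np.float64(0.1526), np.float64(177.0))]
  z 0.08 [ 0.5266 -0.2733] [(np.float64(0.1125), np.float64(-90.7)), (np.float64(0.1453), np.float64(177.0))]
[219. 227.] [62.5 40.7] 85.2
  z 0.02 [0.5559 0.1844] [(np.float64(0.0968), np.float64(-85.8)), (np.float64(0.
[... 680 characters left out ...]
0.1982] [(np.float64(0.1152), np.float64(-18.9)), (np.float64(0.0772), np.float64(-110.2))]
  z 0.08 [ 0.816  -0.1912] [(np.float64(0.1097), np.float64(-18.9)), (np.float64(0.0736), np.float64(-110.2))]
[457.  90.] [ 75.4 114.6] 83.9
  z 0.02 [ 0.8969 -0.402 ] [(np.float64(0.293), np.float64(-84.0)), (np.float64(0.2006), np.float64(-178.6))]
  z 0.08 [ 0.8693 -0.3854] [(np.float64(0.2791), np.float64(-84.0)), (np.float64(0.1911), np.float64(-178.6))]
[320.   3.] [  6. 639.] 90.0
  z 0.02 [ 1.137 -0.07 ] [(np.float64(1.639), np.float64(-90.3)), (np.float64(0.0171), np.float64(173.4))]
  z 0.08 [ 1.0979 -0.0692] [(np.float64(1.5613), np.float64(-90.3)), (np.float64(0.0163), np.float64(173.4))]
```

View pics/crop.png

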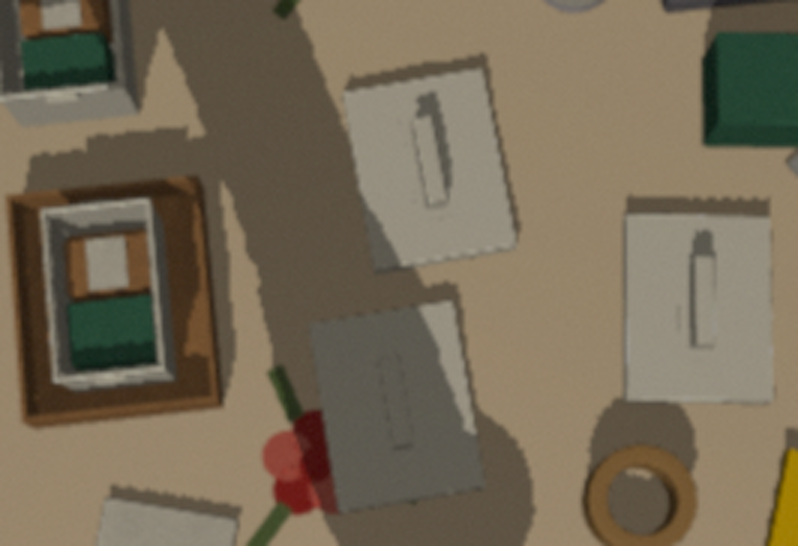

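The crop confirms three white lids with bars. In crop pixels the bars are at (430,150), (395,400, shaded) and (703,297), and the plate at lower left has no bar. The tub rim in the carton spans (40,200) to (172,385). Next I'll measure the rim more finely in both views.

```bash
python3 - <<'E'
from h import *
t=np.load("top0.npz"); s=np.load("side0.npz")
a=cv2.resize(t["color"][190:270,184:260,::-1],None,fx=5.25,fy=5.25,interpolation=cv2.INTER_CUBIC)[:400,:399]
b=cv2.resize(s["color"][175:241,220:320,::-1],None,fx=4,fy=4,interpolation=cv2.INTER_CUBIC)
o=np.zeros((420,800,3),np.uint8); o[:400,:399]=a; o[:b.shape[0],400:800]=b; cv2.imwrite("pics/tub.png",o)
# carton outline in the top view, top edge z=.045
im=t["color"][:,:,::-1]; hsv=cv2.cvtColor(im,cv2.COLOR_BGR2HSV)
m=((hsv[:,:,1]>110)&(hsv[:,:,0]<20)).astype(np.uint8); m[:,:170]=0;m[:,270:]=0;m[:180]=0;m[285:]=0
k=max(cv2.findContours(m,0,1)[0],key=cv2.contourArea); P=ray(t,k.reshape(-1,2),.045)[:,:2].astype(np.float32)
print(cv2.minAreaRect(P*1000))
# catalog of predicted rim corners for check
from station import robot; print(robot.tips_ahead)
E
```

```text
((545.673583984375, 174.504150390625), (185.04107666015625, 152.62576293945312), 5.494477272033691)
0.014
```

View pics/tub.png

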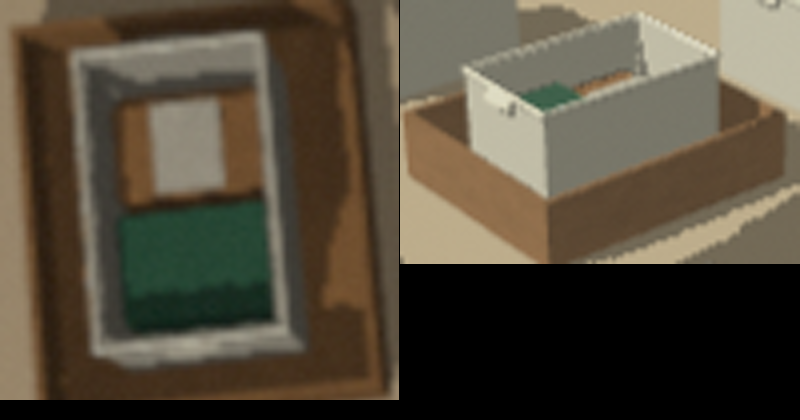

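The rim corners in the composite are (70,50), (265,32), (289,340) and (93,352) in the top view. In the side view they are (463,68), (640,13), (718,50) and (547,112).

```bash
python3 - <<'E'
from h import *
t=np.load("top0.npz"); s=np.load("side0.npz")
A=(np.array([[70,50],[265,32],[289,340],[93,352]])+.5)/5.25-.5+[184,190]
B=(np.array([[463-400,68],[640-400,13],[718-400,50],[547-400,112]])+.5)/4-.5+[220,175]
for c,p in((t,A),(s,B)):
    P=ray(c,p,.08)[:,:2]*1000; print(P.round(1).tolist(),P.mean(0).round(1),cv2.minAreaRect(P.astype(np.float32)))
# lids in the side view
im=s["color"][:,:,::-1]; hsv=cv2.cvtColor(im,cv2.COLOR_BGR2HSV)
m=((hsv[:,:,1]<60)&(hsv[:,:,2]>60)).astype(np.uint8)
# lid bars in top view: edge lines through plate by bright/dark transitions
im=t["color"][:,:,::-1]; hsv=cv2.cvtColor(im,cv2.COLOR_BGR2HSV)
m=((hsv[:,:,1]<60)&(hsv[:,:,2]>60)).astype(np.uint8)
for k in cv2.findContours(m,0,1)[0]:
    if 2500<cv2.contourArea(k)<3600:
        P=(ray(t,k.reshape(-1,2)+0.,.02)[:,:2]*1000).astype(np.float32); print(cv2.minAreaRect(P))
E
```

```text
[[609.9, 224.5], [616.9, 140.3], [481.7, 128.3], [477.7, 211.5]] [546.5 176.2] ((545.772705078125, 176.42153930664062), (136.26927185058594, 84.49007415771484), 5.086632251739502)
[[476.1, 204.8], [607.0, 216.0], [616.5, 142.5], [488.2, 126.5]] [546.9 172.4] ((546.2872924804688, 173.60873413085938), (131.69151306152344, 79.19718170166016), 7.101959705352783)
((312.983154296875, 144.4776611328125), (105.31956481933594, 150.09979248046875), 79.67487335205078)
((462.7137451171875, -43.48296356201172), (152.55886840820312, 117.09138488769531), 8.834643363952637)
((533.9284057617188, 400.96734619140625), (145.20953369140625, 119.84839630126953), 5.64047908782959)
((537.3302612304688, -284.28851318359375), (116.88932037353516, 154.31198120117188), 87.90930938720703)
((653.084716796875, -71.84278869628906), (154.6362762451172, 118.18000793457031), 9.622431755065918)
((769.754638671875, 225.21466064453125), (149.18104553222656, 114.83369445800781), 5.950936794281006)
((1136.9613037109375, -70.10638427734375), (1638.9678955078125, 16.849267959594727), 89.66197204589844)
```

Request:
play_rows([
  {"twist":[0,0,-6.2],"offset":[0,0,0],"fingers":0},
  {"twist":[0,0,-6.2],"offset":[0,0,0],"fingers":0},
  {"twist":[0,0,-6.2],"offset":[0,0,0],"fingers":0},
  {"twist":[0,0,-6.2],"offset":[0,0,0],"fingers":0},
  {"twist":[0,0,-6.2],"offset":[0,0,0],"fingers":0},
  {"twist":[0,0,0],"offset":[-0.7,-3.9,0],"fingers":0},
  {"twist":[0,0,0],"offset":[-0.7,-3.9,0],"fingers":0},
  {"twist":[0,0,0],"offset":[-0.7,-3.9,0],"fingers":0},
  {"twist":[0,0,0],"offset":[-0.7,-3.9,0],"fingers":0},
  {"twist":[0,0,0],"offset":[-0.7,-3.9,0],"fingers":0},
], squeeze=60)

```text
time_s: 0.93
tcp_pos: [0.3103, 0.4123, 0.245]
tcp_rot: [[-0.988, -0.153, -0.0], [-0.153, 0.988, -0.001], [0.0, -0.001, -1.0]]
force: [1.4, 0.4, 0.6]
opening: 0.0855
grip_force: 0.0
```

Request:
play_rows([
  {"twist":[0,0,0],"offset":[-0.7,-3.9,0],"fingers":0},
  {"twist":[0,0,0],"offset":[-0.7,-3.9,0],"fingers":0},
  {"twist":[0,0,0],"offset":[-0.7,-3.9,0],"fingers":0},
  {"twist":[0,0,0],"offset":[-0.7,-3.9,0],"fingers":0},
  {"twist":[0,0,0],"offset":[-0.7,-3.9,0],"fingers":0},
  {"twist":[0,0,0],"offset":[-0.7,-3.9,0],"fingers":0},
  {"twist":[0,0,0],"offset":[-0.7,-3.9,0],"fingers":0},
  {"twist":[0,0,0],"offset":[-0.7,-3.9,0],"fingers":0},
  {"twist":[0,0,0],"offset":[-0.7,-3.9,0],"fingers":0},
  {"twist":[0,0,0],"offset":[-0.7,-3.9,0],"fingers":0},
])

```text
time_s: 1.77
tcp_pos: [0.4388, 0.0377, 0.2452]
tcp_rot: [[-0.988, -0.153, -0.0], [-0.153, 0.988, 0.0], [0.0, 0.0, -1.0]]
force: [0.4, 0.9, 0.4]
opening: 0.0852
grip_force: 0.0
```

```bash
cat >> h.py <<'E'
def go(x,y,z,yaw):
    """print the tool-frame cm / deg still to go to TCP (mm) with tool x at yaw+180 deg"""
    from station import robot
    o=robot.observe(); R=o["tcp_rot"]; p=o["tcp_pos"]*1000
    a=np.degrees(np.arctan2(-R[1,0],-R[0,0])); w=np.radians(yaw)
    T=np.array([[-np.cos(w),-np.sin(w),0],[-np.sin(w),np.cos(w),0],[0,0,-1]])
    print("t",round(o["time_s"],2),"p",p.round(1),"yaw",a.round(2),"tilt",np.degrees(np.arccos(-R[2,2])).round(2),"F",o["force"].round(1),"M",o["wrist_torque"].round(2),"open",round(o["opening"]*1000,1),"g",round(o["grip_force"],1),"q7",o["joint_positions"].round(2)[6])
    rel=cv2.Rodrigues(R.T@T)[0].ravel()
    d=np.array([x,y,z])-p
    print("twist",np.degrees(rel).round(2),"offs(now)",(R.T@d/10).round(2),"offs(after turn)",(T.T@d/10).round(2))
E
python3 -c "from h import *; go(464,-43.5,38,8.8)"
```

```text
t 1.77 p [438.8  37.7 245.2] yaw 8.78 tilt 0.02 F [0.4 0.9 0.4] M [ 0.02 -0.11 -0.04] open 85.2 g 0.0 q7 1.55
twist [ 0.   -0.02 -0.02] offs(now) [-1.25 -8.41 20.72] offs(after turn) [-1.24 -8.41 20.72]
```

Request:
play_rows([
  {"offset":[-0.41,-2.8,0],"twist":[0,0,0],"fingers":0},
  {"offset":[-0.41,-2.8,0],"twist":[0,0,0],"fingers":0},
  {"offset":[-0.41,-2.8,2],"twist":[0,0,0],"fingers":0},
  {"offset":[0,0,4],"twist":[0,0,0],"fingers":0},
  {"offset":[0,0,4],"twist":[0,0,0],"fingers":0},
  {"offset":[0,0,4],"twist":[0,0,0],"fingers":0},
  {"offset":[0,0,3],"twist":[0,0,0],"fingers":0},
  {"offset":[0,0,2],"twist":[0,0,0],"fingers":0},
  {"offset":[0,0,1],"twist":[0,0,0],"fingers":0},
  {"offset":[0,0,0.7],"twist":[0,0,0],"fingers":0},
])

```text
time_s: 2.6
tcp_pos: [0.4632, -0.0413, 0.0373]
tcp_rot: [[-0.988, -0.153, -0.004], [-0.153, 0.988, -0.0], [0.004, 0.0, -1.0]]
force: [0.4, 0.2, 0.1]
opening: 0.0853
grip_force: 0.0
```

Request:
play_rows([
  {"offset":[0,0,0],"twist":[0,0,0],"fingers":1},
  {"offset":[0,0,0],"twist":[0,0,0],"fingers":1},
  {"offset":[0,0,0],"twist":[0,0,0],"fingers":1},
  {"offset":[0,0,0],"twist":[0,0,0],"fingers":1},
  {"offset":[0,0,0],"twist":[0,0,0],"fingers":1},
  {"offset":[0,0,0],"twist":[0,0,0],"fingers":1},
  {"offset":[0,0,0],"twist":[0,0,0],"fingers":1},
  {"offset":[0,0,0],"twist":[0,0,0],"fingers":1},
])

```text
time_s: 3.27
tcp_pos: [0.4648, -0.0416, 0.0397]
tcp_rot: [[-0.988, -0.153, 0.001], [-0.153, 0.988, -0.0], [-0.0, -0.0, -1.0]]
force: [-0.3, 0.9, 5.6]
opening: 0.0148
grip_force: 59.7
```

```bash
python3 -c "from h import *; go(464,-43.5,38,8.8)"
```

```text
t 3.27 p [464.8 -41.6  39.7] yaw 8.78 tilt 0.03 F [-0.3  0.9  5.6] M [0.04 0.11 0.  ] open 14.8 g 59.7 q7 1.61
twist [-0.01  0.03 -0.02] offs(now) [ 0.11 -0.18  0.17] offs(after turn) [ 0.11 -0.18  0.17]
```

Request:
play_rows([
  {"offset":[0,0,-2],"twist":[0,0,0],"fingers":1},
  {"offset":[0,0,-4],"twist":[0,0,1.75],"fingers":1},
  {"offset":[0,0,-4],"twist":[0,0,1.75],"fingers":1},
  {"offset":[0,0,-2],"twist":[0,0,0],"fingers":1},
  {"offset":[-1.7,3.46,0],"twist":[0,0,0],"fingers":1},
  {"offset":[-1.7,3.46,0],"twist":[0,0,0],"fingers":1},
  {"offset":[-1.7,3.46,0],"twist":[0,0,0],"fingers":1},
  {"offset":[-1.7,3.46,0],"twist":[0,0,0],"fingers":1},
  {"offset":[-1.7,3.46,0],"twist":[0,0,0],"fingers":1},
  {"offset":[-1.7,3.46,0],"twist":[0,0,0],"fingers":1},
])

```text
time_s: 4.1
tcp_pos: [0.5469, 0.1765, 0.1591]
tcp_rot: [[-0.996, -0.092, -0.001], [-0.092, 0.996, 0.0], [0.001, 0.0, -1.0]]
force: [0.3, -0.5, -1.2]
opening: 0.0147
grip_force: 58.8
```

Request:
play_rows([
  {"offset":[0,0,0],"twist":[0,0,0],"fingers":1},
  {"offset":[0,0,0],"twist":[0,0,0],"fingers":1},
])

```text
time_s: 4.27
tcp_pos: [0.5467, 0.178, 0.1587]
tcp_rot: [[-0.995, -0.097, -0.001], [-0.097, 0.995, 0.002], [0.001, 0.002, -1.0]]
force: [-0.7, -0.3, -0.3]
opening: 0.0148
grip_force: 58.8
```

```bash
python3 - <<'E'
from h import *
from station import robot
go(546.5,174.5,125,5.3)
o=[]
for n,sl in(("top",np.s_[170:290,150:290]),("side",np.s_[120:240,200:340])):
    c=robot.capture(n); np.savez(f"{n}1.npz",**c); o.append(cv2.resize(c["color"][sl][:,:,::-1],None,fx=2.85,fy=4 if 0 else 2.85,interpolation=cv2.INTER_CUBIC))
cv2.imwrite("pics/held.png",np.hstack(o))
E
```

```text
t 4.27 p [546.7 178.  158.7] yaw 5.58 tilt 0.11 F [-0.7 -0.3 -0.3] M [-0.02  0.01  0.03] open 14.8 g 58.8 q7 1.25
twist [ 0.11 -0.03  0.28] offs(now) [ 0.05 -0.35  3.37] offs(after turn) [ 0.05 -0.35  3.37]
```

View pics/held.png

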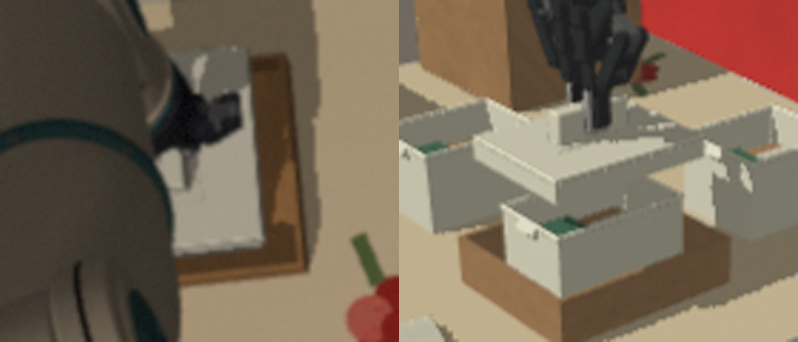

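The held picture shows the lid gripped level over the tub. Its near skirt corner is at about (555,203) and its left corner at (474,140). I'll lower it to just above the rim.

Request:
play_rows([
  {"offset":[0,-0.35,1.5],"twist":[0,0,0.28],"fingers":1},
  {"offset":[0,0,1.2],"twist":[0,0,0],"fingers":1},
  {"offset":[0,0,0.5],"twist":[0,0,0],"fingers":1},
  {"offset":[0,0,0],"twist":[0,0,0],"fingers":1},
  {"offset":[0,0,0],"twist":[0,0,0],"fingers":1},
], squeeze=80)

```text
time_s: 4.78
tcp_pos: [0.547, 0.1701, 0.1269]
tcp_rot: [[-0.996, -0.086, -0.001], [-0.086, 0.996, -0.0], [0.001, -0.0, -1.0]]
force: [0.1, 0.4, -0.4]
opening: 0.0142
grip_force: 82.6
```

```bash
python3 - <<'E'
from h import *
s=np.load("side1.npz")
px=np.array([[555-399,180],[474-399,140]])/2.85+[200,120]
print("top corners",(ray(s,px,.139)[:,:2]*1000).round(1).tolist())
w=np.radians(5.58);R=np.array([[np.cos(w),-np.sin(w)],[np.sin(w),np.cos(w)]])
print("pred from TCP",([546.7,178]+np.array([[-75,-58],[-75,58]])@R.T).round(1).tolist())
go(546.5,174.5,119,5.3)
E
```

```text
top corners [[475.1, 105.5], [459.9, 209.7]]
pred from TCP [[477.7, 113.0], [466.4, 228.4]]
t 4.78 p [547.  170.1 126.9] yaw 4.92 tilt 0.09 F [ 0.1  0.4 -0.4] M [ 0.05 -0.07 -0.03] open 14.2 g 82.6 q7 1.25
twist [-0.01 -0.09 -0.38] offs(now) [0.01 0.45 0.79] offs(after turn) [0.01 0.45 0.79]
```

Request:
play_rows([
  {"offset":[0,0.42,0],"twist":[0,0,-0.35],"fingers":1},
  {"offset":[0,0,0.2],"twist":[0,0,0],"fingers":1},
  {"offset":[0,0,0.2],"twist":[0,0,0],"fingers":1},
  {"offset":[0,0,0.2],"twist":[0,0,0],"fingers":1},
  {"offset":[0,0,0.2],"twist":[0,0,0],"fingers":1},
  {"offset":[0,0,0.2],"twist":[0,0,0],"fingers":1},
  {"offset":[0,0,0],"twist":[0,0,0],"fingers":1},
  {"offset":[0,0,0],"twist":[0,0,0],"fingers":1},
])

```text
time_s: 5.45
tcp_pos: [0.5466, 0.1753, 0.1191]
tcp_rot: [[-0.996, -0.093, -0.0], [-0.093, 0.996, 0.0], [0.0, 0.0, -1.0]]
force: [-7.1, -2.0, 19.8]
opening: 0.0142
grip_force: 85.9
```

```bash
python3 -c "from h import *; go(546.5,174.5,119,5.3)"
```

```text
t 5.45 p [546.6 175.3 119.1] yaw 5.36 tilt 0.03 F [-7.1 -2.  19.8] M [-0.3   0.95  0.03] open 14.2 g 85.9 q7 1.25
twist [ 0.01 -0.02  0.06] offs(now) [ 0.01 -0.08  0.01] offs(after turn) [ 0.01 -0.08  0.01]
```

Request:
play_rows([
  {"offset":[0.05,0,0],"twist":[0,0,0],"fingers":1},
  {"offset":[0.05,0,0],"twist":[0,0,0],"fingers":1},
  {"offset":[0,0,0],"twist":[0,0,0],"fingers":1},
])

```text
time_s: 5.7
tcp_pos: [0.5466, 0.1753, 0.1191]
tcp_rot: [[-0.996, -0.093, 0.002], [-0.093, 0.996, 0.001], [-0.002, 0.001, -1.0]]
force: [-4.2, -1.9, 17.8]
opening: 0.0143
grip_force: 85.4
```

Request:
play_rows([
  {"offset":[0.05,0,0],"twist":[0,0,0],"fingers":1},
  {"offset":[0.05,0,0],"twist":[0,0,0],"fingers":1},
  {"offset":[0,0,0],"twist":[0,0,0],"fingers":1},
])

```text
time_s: 5.95
tcp_pos: [0.5465, 0.1753, 0.1191]
tcp_rot: [[-0.996, -0.093, 0.003], [-0.093, 0.996, 0.001], [-0.003, 0.001, -1.0]]
force: [-2.0, -0.7, 15.5]
opening: 0.0142
grip_force: 85.1
```

```bash
python3 -c "from h import *; go(546.5,174.5,119,5.3)"
```

```text
t 5.95 p [546.5 175.3 119.1] yaw 5.35 tilt 0.2 F [-2.  -0.7 15.5] M [-0.24  0.19  0.07] open 14.2 g 85.1 q7 1.25
twist [0.05 0.2  0.05] offs(now) [ 0.01 -0.08  0.01] offs(after turn) [ 0.01 -0.08  0.01]
```

Request:
play_rows([
  {"offset":[0,0,-0.12],"twist":[0,0,0],"fingers":1},
  {"offset":[0.1,0,0],"twist":[0,0,0],"fingers":1},
  {"offset":[0.1,0,0],"twist":[0,0,0],"fingers":1},
  {"offset":[0.1,0,0],"twist":[0,0,0],"fingers":1},
  {"offset":[0,0,0],"twist":[0,0,0],"fingers":1},
])

```text
time_s: 6.37
tcp_pos: [0.5437, 0.1752, 0.1188]
tcp_rot: [[-0.996, -0.093, 0.003], [-0.093, 0.996, 0.001], [-0.003, 0.001, -1.0]]
force: [3.5, -0.4, 6.3]
opening: 0.0147
grip_force: 83.9
```

Request:
play_rows([
  {"offset":[-0.1,-0.0,0],"twist":[0,0,0],"fingers":1},
  {"offset":[-0.1,0,0],"twist":[0,0,0],"fingers":1},
  {"offset":[-0.1,0,0],"twist":[0,0,0],"fingers":1},
  {"offset":[-0.1,0,0],"twist":[0,0,0],"fingers":1},
  {"offset":[-0.1,0,0],"twist":[0,0,0],"fingers":1},
  {"offset":[-0.1,0,0],"twist":[0,0,0],"fingers":1},
  {"offset":[0,0,0],"twist":[0,0,0],"fingers":1},
])

```text
time_s: 6.95
tcp_pos: [0.5442, 0.1752, 0.1184]
tcp_rot: [[-0.996, -0.094, -0.008], [-0.094, 0.996, -0.001], [0.008, -0.0, -1.0]]
force: [-9.0, -0.9, 15.4]
opening: 0.0141
grip_force: 85.1
```

```bash
python3 -c "from h import *; go(546.5,174.5,119,5.3)"
```

```text
t 6.95 p [544.2 175.2 118.4] yaw 5.38 tilt 0.45 F [-9.  -0.9 15.4] M [-0.14  0.96 -0.03] open 14.1 g 85.1 q7 1.25
twist [-0.03 -0.45  0.08] offs(now) [-0.22 -0.09 -0.07] offs(after turn) [-0.22 -0.09 -0.06]
```

Request:
play_rows([
  {"offset":[0,0,-0.4],"twist":[0,0,0],"fingers":1},
  {"offset":[0,0,0],"twist":[0,0,0],"fingers":1},
  {"offset":[0,0,0],"twist":[0,0,0],"fingers":1},
  {"offset":[0,0,0],"twist":[0,0,0],"fingers":1},
  {"offset":[0,0,0],"twist":[0,0,0],"fingers":1},
])

```text
time_s: 7.37
tcp_pos: [0.5472, 0.1751, 0.1212]
tcp_rot: [[-0.996, -0.093, -0.003], [-0.093, 0.996, -0.0], [0.003, -0.0, -1.0]]
force: [1.3, 0.7, -1.4]
opening: 0.0143
grip_force: 83.1
```

```bash
python3 -c "from h import *; go(546.5,174.5,119,5.3)"; python3 - <<'E'
from h import *
from station import robot
c=robot.capture("side"); np.savez("side2.npz",**c)
cv2.imwrite("pics/near.png",cv2.resize(c["color"][130:240,210:350][:,:,::-1],None,fx=5.4,fy=5.4,interpolation=cv2.INTER_CUBIC))
E
```

```text
t 7.37 p [547.2 175.1 121.2] yaw 5.34 tilt 0.16 F [ 1.3  0.7 -1.4] M [-0.03 -0.   -0.02] open 14.3 g 83.1 q7 1.25
twist [-0.01 -0.16  0.04] offs(now) [ 0.07 -0.06  0.22] offs(after turn) [ 0.07 -0.06  0.22]
```

View pics/near.png

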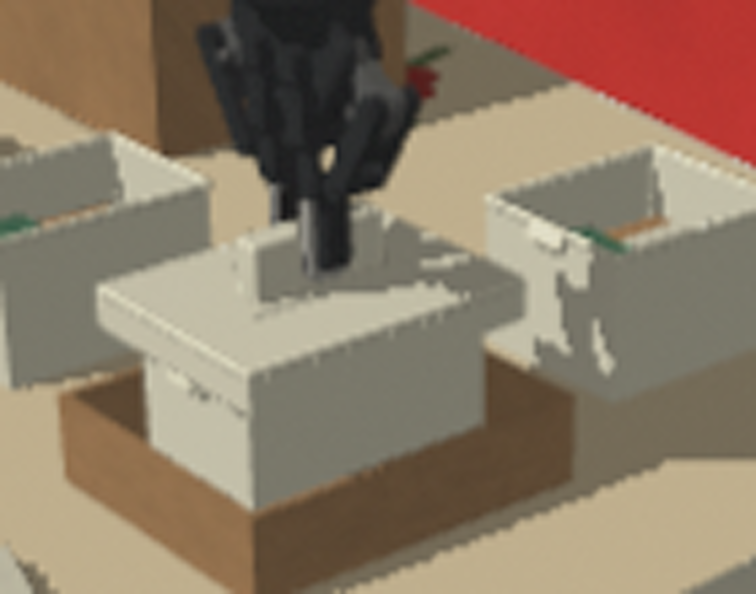

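The near view shows the lid hovering level over the tub. Its plate corners are at (97,290) left, (247,378) near and (526,282) right. I'll compare it with the rim seen by the same camera.

```bash
python3 - <<'E'
from h import *
s=np.load("side2.npz"); s0=np.load("side0.npz")
p=(np.array([[97,290],[247,378],[526,282]])+.5)/5.4-.5+[210,130]
P=ray(s,p,.1015)[:,:2]*1000; print(P.round(1).tolist(),"lid centre",((P[0]+P[2])/2).round(1), np.linalg.norm(P[0]-P[1]),np.linalg.norm(P[1]-P[2]))
B=(np.array([[463-400,68],[640-400,13],[718-400,50],[547-400,112]])+.5)/4-.5+[220,175]
Q=ray(s0,B,.08)[:,:2]*1000; print("rim diag centres",((Q[0]+Q[2])/2).round(1),((Q[1]+Q[3])/2).round(1))
E
```

```text
[[462.0, 214.0], [472.9, 102.5], [622.6, 118.2]] lid centre [542.3 166.1] 111.96491467086773 150.4508654416547
rim diag centres [546.3 173.6] [547.6 171.2]
```

Request:
play_rows([
  {"offset":[0,0,0.25],"twist":[0,0,0],"fingers":1},
  {"offset":[0.065,-0.075,0.02],"twist":[0,0,0],"fingers":1},
  {"offset":[0.065,-0.075,0.02],"twist":[0,0,0],"fingers":1},
  {"offset":[0.065,-0.075,0.02],"twist":[0,0,0],"fingers":1},
  {"offset":[0,0,0],"twist":[0,0,0],"fingers":1},
])

```text
time_s: 7.83
tcp_pos: [0.546, 0.1732, 0.119]
tcp_rot: [[-0.996, -0.093, -0.001], [-0.093, 0.996, 0.0], [0.001, 0.001, -1.0]]
force: [-0.7, 0.6, -0.1]
opening: 0.0144
grip_force: 83.1
```

Request:
play_rows([
  {"offset":[0.065,-0.075,0],"twist":[0,0,0],"fingers":1},
  {"offset":[0.065,-0.075,0],"twist":[0,0,0],"fingers":1},
  {"offset":[0.065,-0.075,0],"twist":[0,0,0],"fingers":1},
  {"offset":[0,0,0],"twist":[0,0,0],"fingers":1},
  {"offset":[0,0,0],"twist":[0,0,0],"fingers":1},
])

```text
time_s: 8.25
tcp_pos: [0.5444, 0.1703, 0.1188]
tcp_rot: [[-0.996, -0.093, -0.001], [-0.093, 0.996, -0.0], [0.001, 0.0, -1.0]]
force: [0.6, 0.6, 1.1]
opening: 0.0139
grip_force: 83.2
```

```bash
python3 -c "from h import *; go(546.5,174.5,119,5.3)"
```

```text
t 8.25 p [544.4 170.3 118.8] yaw 5.34 tilt 0.05 F [0.6 0.6 1.1] M [ 0.07 -0.2   0.03] open 13.9 g 83.2 q7 1.25
twist [ 0.   -0.05  0.04] offs(now) [-0.25  0.4  -0.02] offs(after turn) [-0.25  0.4  -0.02]
```

Request:
play_rows([
  {"offset":[0,0,0.1],"twist":[0,0,0],"fingers":1},
  {"offset":[-0.06,0.08,0.02],"twist":[0,0,0],"fingers":1},
  {"offset":[-0.06,0.08,0],"twist":[0,0,0],"fingers":1},
  {"offset":[0,0,0],"twist":[0,0,0],"fingers":1},
])

```text
time_s: 8.58
tcp_pos: [0.5444, 0.1707, 0.1183]
tcp_rot: [[-0.996, -0.092, -0.003], [-0.092, 0.996, -0.002], [0.003, -0.002, -1.0]]
force: [-4.7, -2.9, 10.6]
opening: 0.0143
grip_force: 84.7
```

Request:
play_rows([
  {"offset":[-0.06,0.08,0],"twist":[0,0,0],"fingers":1},
  {"offset":[-0.06,0.08,0],"twist":[0,0,0],"fingers":1},
  {"offset":[-0.06,0.08,0],"twist":[0,0,0],"fingers":1},
  {"offset":[0,0,0],"twist":[0,0,0],"fingers":1},
])

```text
time_s: 8.92
tcp_pos: [0.5453, 0.1722, 0.1184]
tcp_rot: [[-0.996, -0.091, -0.005], [-0.091, 0.996, -0.003], [0.005, -0.003, -1.0]]
force: [-5.5, -5.6, 12.9]
opening: 0.0142
grip_force: 85.0
```

Request:
play_rows([
  {"offset":[-0.06,0.08,0],"twist":[0,0,0],"fingers":1},
  {"offset":[-0.06,0.08,0],"twist":[0,0,0],"fingers":1},
  {"offset":[-0.06,0.08,0],"twist":[0,0,0],"fingers":1},
  {"offset":[0,0,0],"twist":[0,0,0],"fingers":1},
])

```text
time_s: 9.25
tcp_pos: [0.5456, 0.1728, 0.1184]
tcp_rot: [[-0.996, -0.09, -0.008], [-0.09, 0.996, -0.006], [0.008, -0.006, -1.0]]
force: [-9.9, -9.0, 17.0]
opening: 0.014
grip_force: 85.6
```

```bash
python3 -c "from h import *; go(546.5,174.5,119,5.3)"
```

```text
t 9.25 p [545.6 172.8 118.4] yaw 5.18 tilt 0.56 F [-9.9 -9.  17. ] M [-1.58  1.15 -0.07] open 14.0 g 85.6 q7 1.24
twist [-0.32 -0.46 -0.12] offs(now) [-0.1   0.16 -0.06] offs(after turn) [-0.1   0.16 -0.06]
```

Request:
play_rows([
  {"offset":[0,0,-0.4],"twist":[0,0,0],"fingers":1},
  {"offset":[0,0,0],"twist":[0,0,0],"fingers":1},
  {"offset":[0,0,0],"twist":[0,0,0],"fingers":1},
  {"offset":[0,0,0],"twist":[0,0,0],"fingers":1},
  {"offset":[0,0,0],"twist":[0,0,0],"fingers":1},
])

```text
time_s: 9.67
tcp_pos: [0.5482, 0.1776, 0.1211]
tcp_rot: [[-0.996, -0.094, -0.002], [-0.094, 0.996, 0.0], [0.002, 0.0, -1.0]]
force: [1.0, 0.1, -0.3]
opening: 0.0143
grip_force: 83.0
```

```bash
python3 -c "from h import *; go(546.5,174.5,119,5.3)"
```

```text
t 9.67 p [548.2 177.6 121.1] yaw 5.37 tilt 0.11 F [ 1.   0.1 -0.3] M [-0.04 -0.02 -0.01] open 14.3 g 83.0 q7 1.25
twist [ 0.02 -0.1   0.07] offs(now) [ 0.2  -0.29  0.21] offs(after turn) [ 0.2  -0.29  0.21]
```

Request:
play_rows([
  {"offset":[0,0,0.2]},
  {"offset":[0,0,0.16]},
  {"offset":[0,0,0]},
  {"offset":[0,0,0]},
])

```text
invalid input at $.series[0]: expected keys twist, offset, fingers
```

Request:
play_rows([
  {"offset":[0,0,-0.36]},
  {"offset":[0.02,-0.22,0]},
  {"offset":[0,0,0]},
  {"offset":[0,0,0.2]},
  {"offset":[0,0,0.16]},
  {"offset":[0,0,0]},
  {"offset":[0,0,0]},
])

```text
invalid input at $.series[0]: expected keys twist, offset, fingers
```

Request:
play_rows([
  {"offset":[0,0,-0.36]},
  {"offset":[0.02,-0.22,0]},
  {"offset":[0,0,0]},
  {"offset":[0,0,0.2]},
  {"offset":[0,0,0.16]},
  {"offset":[0,0,0]},
  {"offset":[0,0,0]},
])

```text
invalid input at $.series[0]: expected keys twist, offset, fingers
```

Request:
play_rows([
  {"offset":[0,0,-0.36]},
  {"offset":[0.2,0.02,0]},
  {"offset":[0,0,0]},
  {"offset":[0,0,0.2]},
  {"offset":[0,0,0.16]},
  {"offset":[0,0,0]},
  {"offset":[0,0,0]},
])

```text
invalid input at $.series[0]: expected keys twist, offset, fingers
```

Request:
play_rows([
  {"offset":[0,0,-0.36]},
  {"offset":[-0.02,0.22,0]},
  {"offset":[0,0,0]},
  {"offset":[0,0,0.2]},
  {"offset":[0,0,0.16]},
  {"offset":[0,0,0]},
  {"offset":[0,0,0]},
])

```text
invalid input at $.series[0]: expected keys twist, offset, fingers
```

Request:
play_rows([
  {"offset":[0,0,-0.36]},
  {"offset":[0.2,0.02,0]},
  {"offset":[0,0,0]},
  {"offset":[0,0,0.2]},
  {"offset":[0,0,0.16]},
  {"offset":[0,0,0]},
  {"offset":[0,0,0]},
])

```text
invalid input at $.series[0]: expected keys twist, offset, fingers
```

Request:
play_rows([
  {"offset":[0,0,-0.36]},
  {"offset":[0.02,-0.22,0]},
  {"offset":[0,0,0]},
  {"offset":[0,0,0.2]},
  {"offset":[0,0,0.16]},
  {"offset":[0,0,0]},
  {"offset":[0,0,0]},
])

```text
invalid input at $.series[0]: expected keys twist, offset, fingers
```

Request:
play_rows([
  {"offset":[0,0,-0.36]},
  {"offset":[0.02,-0.22,0]},
  {"offset":[0,0,0]},
  {"offset":[0,0,0.2]},
  {"offset":[0,0,0.16]},
  {"offset":[0,0,0]},
  {"offset":[0,0,0]},
])

```text
invalid input at $.series[0]: expected keys twist, offset, fingers
```

```bash
python3 -c "from h import *; go(546.5,174.5,119,5.3)"
```

```text
t 9.67 p [548.2 177.6 121.1] yaw 5.37 tilt 0.11 F [ 1.   0.1 -0.3] M [-0.04 -0.02 -0.01] open 14.3 g 83.0 q7 1.25
twist [ 0.02 -0.1   0.07] offs(now) [ 0.2  -0.29  0.21] offs(after turn) [ 0.2  -0.29  0.21]
```

Request:
play_rows([
  {"offset":[0,0,0.2],"twist":[0,0,0],"fingers":1},
  {"offset":[0,0,0.16],"twist":[0,0,0],"fingers":1},
  {"offset":[0,0,0],"twist":[0,0,0],"fingers":1},
  {"offset":[0,0,0],"twist":[0,0,0],"fingers":1},
])

```text
time_s: 10.0
tcp_pos: [0.5488, 0.1777, 0.1196]
tcp_rot: [[-0.996, -0.093, -0.0], [-0.093, 0.996, 0.001], [0.0, 0.001, -1.0]]
force: [-2.3, -1.2, 14.4]
opening: 0.014
grip_force: 85.3
```

Request:
play_rows([
  {"offset":[0,0,-0.36],"twist":[0,0,0],"fingers":1},
  {"offset":[0.02,-0.22,0],"twist":[0,0,0],"fingers":1},
  {"offset":[0,0,0.2],"twist":[0,0,0],"fingers":1},
  {"offset":[0,0,0.16],"twist":[0,0,0],"fingers":1},
  {"offset":[0,0,0],"twist":[0,0,0],"fingers":1},
  {"offset":[0,0,0],"twist":[0,0,0],"fingers":1},
])

```text
time_s: 10.5
tcp_pos: [0.5491, 0.1748, 0.1196]
tcp_rot: [[-0.996, -0.093, 0.0], [-0.093, 0.996, 0.0], [-0.0, -0.0, -1.0]]
force: [-2.7, -1.2, 17.0]
opening: 0.0141
grip_force: 85.7
```

Request:
play_rows([
  {"offset":[0,0,-0.36],"twist":[0,0,0],"fingers":1},
  {"offset":[0.02,-0.22,0],"twist":[0,0,0],"fingers":1},
  {"offset":[0,0,0.2],"twist":[0,0,0],"fingers":1},
  {"offset":[0,0,0.16],"twist":[0,0,0],"fingers":1},
  {"offset":[0,0,0],"twist":[0,0,0],"fingers":1},
  {"offset":[0,0,0],"twist":[0,0,0],"fingers":1},
])

```text
time_s: 11.0
tcp_pos: [0.549, 0.1724, 0.1196]
tcp_rot: [[-0.996, -0.093, -0.0], [-0.093, 0.996, -0.0], [0.0, -0.0, -1.0]]
force: [-3.0, -1.9, 18.9]
opening: 0.0142
grip_force: 85.9
```

Request:
play_rows([
  {"offset":[0,0,-0.36],"twist":[0,0,0],"fingers":1},
  {"offset":[0.2,0.02,0],"twist":[0,0,0],"fingers":1},
  {"offset":[0,0,0.2],"twist":[0,0,0],"fingers":1},
  {"offset":[0,0,0.16],"twist":[0,0,0],"fingers":1},
  {"offset":[0,0,0],"twist":[0,0,0],"fingers":1},
  {"offset":[0,0,0],"twist":[0,0,0],"fingers":1},
])

```text
time_s: 11.5
tcp_pos: [0.5457, 0.1728, 0.1183]
tcp_rot: [[-0.996, -0.093, -0.002], [-0.093, 0.996, -0.0], [0.002, -0.0, -1.0]]
force: [-4.4, -1.3, 10.2]
opening: 0.0144
grip_force: 84.9
```

Request:
play_rows([
  {"offset":[0,0,-0.36],"twist":[0,0,0],"fingers":1},
  {"offset":[-0.02,0.22,0],"twist":[0,0,0],"fingers":1},
  {"offset":[0,0,0.2],"twist":[0,0,0],"fingers":1},
  {"offset":[0,0,0.16],"twist":[0,0,0],"fingers":1},
  {"offset":[0,0,0],"twist":[0,0,0],"fingers":1},
  {"offset":[0,0,0],"twist":[0,0,0],"fingers":1},
])

```text
time_s: 12.0
tcp_pos: [0.5463, 0.1757, 0.119]
tcp_rot: [[-0.996, -0.094, -0.001], [-0.094, 0.996, 0.001], [0.001, 0.001, -1.0]]
force: [-2.7, 0.3, 13.5]
opening: 0.0141
grip_force: 85.2
```

Request:
play_rows([
  {"offset":[0,0,-0.36],"twist":[0,0,0],"fingers":1},
  {"offset":[0.2,0.02,0],"twist":[0,0,0],"fingers":1},
  {"offset":[0,0,0.2],"twist":[0,0,0],"fingers":1},
  {"offset":[0,0,0.16],"twist":[0,0,0],"fingers":1},
  {"offset":[0,0,0],"twist":[0,0,0],"fingers":1},
  {"offset":[0,0,0],"twist":[0,0,0],"fingers":1},
])

```text
time_s: 12.5
tcp_pos: [0.5438, 0.1751, 0.1184]
tcp_rot: [[-0.996, -0.093, -0.002], [-0.093, 0.996, -0.0], [0.002, 0.0, -1.0]]
force: [-4.9, -0.7, 8.8]
opening: 0.0143
grip_force: 84.6
```

Request:
play_rows([
  {"offset":[0,0,-0.36],"twist":[0,0,0],"fingers":1},
  {"offset":[0.02,-0.22,0],"twist":[0,0,0],"fingers":1},
  {"offset":[0,0,0.2],"twist":[0,0,0],"fingers":1},
  {"offset":[0,0,0.16],"twist":[0,0,0],"fingers":1},
  {"offset":[0,0,0],"twist":[0,0,0],"fingers":1},
  {"offset":[0,0,0],"twist":[0,0,0],"fingers":1},
])

```text
time_s: 13.0
tcp_pos: [0.5443, 0.1724, 0.1184]
tcp_rot: [[-0.996, -0.093, -0.001], [-0.093, 0.996, -0.001], [0.001, -0.0, -1.0]]
force: [-1.6, -2.0, 7.7]
opening: 0.0144
grip_force: 84.4
```

Request:
play_rows([
  {"offset":[0,0,-0.36],"twist":[0,0,0],"fingers":1},
  {"offset":[0.02,-0.22,0],"twist":[0,0,0],"fingers":1},
  {"offset":[0,0,0.2],"twist":[0,0,0],"fingers":1},
  {"offset":[0,0,0.16],"twist":[0,0,0],"fingers":1},
  {"offset":[0,0,0],"twist":[0,0,0],"fingers":1},
  {"offset":[0,0,0],"twist":[0,0,0],"fingers":1},
])

```text
time_s: 13.5
tcp_pos: [0.5443, 0.1703, 0.1184]
tcp_rot: [[-0.996, -0.093, -0.001], [-0.093, 0.996, -0.0], [0.001, -0.0, -1.0]]
force: [-3.0, -0.7, 7.4]
opening: 0.0146
grip_force: 84.3
```

```bash
python3 -c "from h import *; go(546.5,174.5,119,5.3)"
```

```text
t 13.5 p [544.3 170.3 118.4] yaw 5.33 tilt 0.08 F [-3.  -0.7  7.4] M [-0.23  0.12 -0.02] open 14.6 g 84.3 q7 1.25
twist [-0.02 -0.08  0.03] offs(now) [-0.25  0.4  -0.06] offs(after turn) [-0.25  0.4  -0.06]
```

Request:
play_rows([
  {"offset":[0,0,-0.36],"twist":[0,0,0],"fingers":1},
  {"offset":[0.2,0.35,0],"twist":[0,0,0],"fingers":1},
  {"offset":[0,0,0.2],"twist":[0,0,0],"fingers":1},
  {"offset":[0,0,0.16],"twist":[0,0,0],"fingers":1},
  {"offset":[0,0,0],"twist":[0,0,0],"fingers":1},
  {"offset":[0,0,0],"twist":[0,0,0],"fingers":1},
])

```text
time_s: 14.0
tcp_pos: [0.5415, 0.1749, 0.1184]
tcp_rot: [[-0.996, -0.094, -0.002], [-0.094, 0.996, 0.001], [0.002, 0.001, -1.0]]
force: [-3.8, 1.4, 8.2]
opening: 0.0142
grip_force: 84.3
```

Request:
play_rows([
  {"offset":[0,0,-0.36],"twist":[0,0,0],"fingers":1},
  {"offset":[0.2,0,0],"twist":[0,0,0],"fingers":1},
  {"offset":[0,0,0.2],"twist":[0,0,0],"fingers":1},
  {"offset":[0,0,0.16],"twist":[0,0,0],"fingers":1},
  {"offset":[0,0,0],"twist":[0,0,0],"fingers":1},
  {"offset":[0,0,0],"twist":[0,0,0],"fingers":1},
])

```text
time_s: 14.5
tcp_pos: [0.5397, 0.1737, 0.1184]
tcp_rot: [[-0.996, -0.093, -0.002], [-0.093, 0.996, -0.0], [0.002, -0.0, -1.0]]
force: [-4.3, -0.9, 8.0]
opening: 0.0142
grip_force: 84.4
```

Request:
play_rows([
  {"offset":[0,0,-0.36],"twist":[0,0,0],"fingers":1},
  {"offset":[0.2,0,0],"twist":[0,0,0],"fingers":1},
  {"offset":[0,0,0.2],"twist":[0,0,0],"fingers":1},
  {"offset":[0,0,0.16],"twist":[0,0,0],"fingers":1},
  {"offset":[0,0,0],"twist":[0,0,0],"fingers":1},
  {"offset":[0,0,0],"twist":[0,0,0],"fingers":1},
])

```text
time_s: 15.0
tcp_pos: [0.5377, 0.1735, 0.1183]
tcp_rot: [[-0.996, -0.093, -0.002], [-0.093, 0.996, -0.0], [0.002, -0.0, -1.0]]
force: [-4.0, -0.8, 7.4]
opening: 0.014
grip_force: 84.3
```

```bash
python3 -c "from h import *; go(546.5,174.5,119,5.3)"; python3 - <<'E'
from h import *
from station import robot
c=robot.capture("side"); np.savez("side3.npz",**c)
cv2.imwrite("pics/on.png",cv2.resize(c["color"][150:230,220:320][:,:,::-1],None,fx=7.5,fy=7.5,interpolation=cv2.INTER_CUBIC))
E
```

```text
t 15.0 p [537.7 173.5 118.3] yaw 5.35 tilt 0.1 F [-4.  -0.8  7.4] M [-0.08  0.27  0.01] open 14.0 g 84.3 q7 1.24
twist [-0.   -0.1   0.05] offs(now) [-0.88  0.02 -0.07] offs(after turn) [-0.88  0.02 -0.07]
```

View pics/on.png

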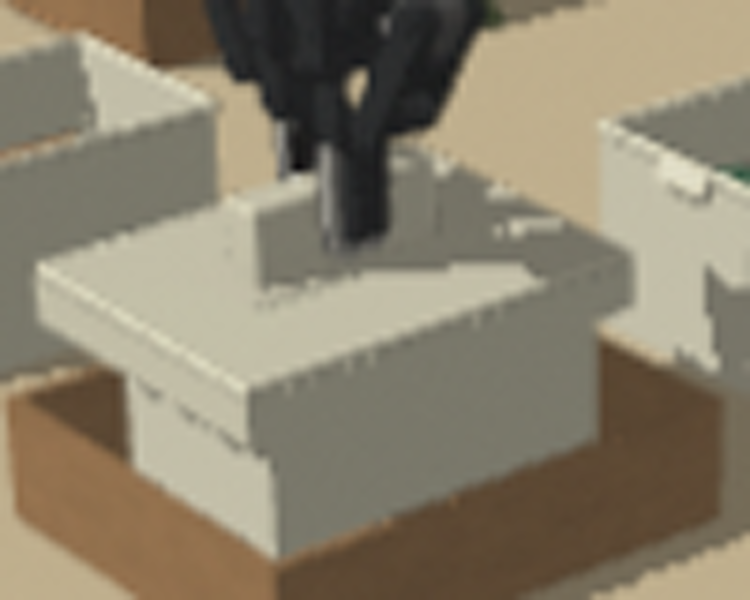

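The lid rests flat on the rim at every probe and never drops, so this one (the shaded lid, "A") looks wrong. I'll put it back in its place.

Request:
play_rows([
  {"offset":[0,0,-2.5],"twist":[0,0,0],"fingers":1},
  {"offset":[0,0,-2.5],"twist":[0,0,0],"fingers":1},
  {"offset":[1.55,-3.46,0],"twist":[0,0,0],"fingers":1},
  {"offset":[1.55,-3.46,0],"twist":[0,0,0],"fingers":1},
  {"offset":[1.55,-3.46,0],"twist":[0,0,0],"fingers":1},
  {"offset":[1.55,-3.46,0],"twist":[0,0,0],"fingers":1},
  {"offset":[1.55,-3.46,0],"twist":[0,0,0],"fingers":1},
  {"offset":[1.55,-3.46,0],"twist":[0,0,0],"fingers":1},
  {"offset":[0,0,3],"twist":[0,0,0],"fingers":1},
  {"offset":[0,0,3],"twist":[0,0,0],"fingers":1},
])

```text
time_s: 15.88
tcp_pos: [0.4656, -0.0453, 0.1085]
tcp_rot: [[-0.996, -0.087, 0.003], [-0.087, 0.996, -0.001], [-0.003, -0.002, -1.0]]
force: [1.7, 1.6, -2.1]
opening: 0.0143
grip_force: 83.1
```

Request:
play_rows([
  {"offset":[0,0,3],"twist":[0,0,0],"fingers":1},
  {"offset":[0,0,2],"twist":[0,0,0],"fingers":1},
  {"offset":[0,0,0.8],"twist":[0,0,0],"fingers":1},
  {"offset":[0,0,0.3],"twist":[0,0,0],"fingers":1},
  {"offset":[0,0,0.3],"twist":[0,0,0],"fingers":1},
  {"offset":[0,0,0.2],"twist":[0,0,0],"fingers":1},
  {"offset":[0,0,0],"twist":[0,0,0],"fingers":1},
])

```text
time_s: 16.47
tcp_pos: [0.4655, -0.0417, 0.0427]
tcp_rot: [[-0.996, -0.093, 0.001], [-0.093, 0.996, 0.0], [-0.001, 0.0, -1.0]]
force: [-0.6, 0.2, -0.5]
opening: 0.0147
grip_force: 83.1
```

```bash
python3 -c "from h import *; go(464.8,-41.6,39.7,5.3)"
```

```text
t 16.47 p [465.5 -41.7  42.7] yaw 5.36 tilt 0.03 F [-0.6  0.2 -0.5] M [-0.01  0.05  0.02] open 14.7 g 83.1 q7 1.55
twist [0.   0.03 0.06] offs(now) [0.07 0.02 0.3 ] offs(after turn) [0.07 0.02 0.3 ]
```

Request:
play_rows([
  {"offset":[0,0,0.2],"twist":[0,0,0],"fingers":1},
  {"offset":[0,0,0.2],"twist":[0,0,0],"fingers":1},
  {"offset":[0,0,0.05],"twist":[0,0,0],"fingers":1},
  {"offset":[0,0,0],"twist":[0,0,0],"fingers":1},
])

```text
time_s: 16.8
tcp_pos: [0.4661, -0.0417, 0.0397]
tcp_rot: [[-0.996, -0.093, 0.002], [-0.093, 0.996, -0.0], [-0.002, -0.0, -1.0]]
force: [-0.6, 1.3, 15.9]
opening: 0.0143
grip_force: 85.4
```

Request:
play_rows([
  {"offset":[0,0,0],"twist":[0,0,0],"fingers":0},
  {"offset":[0,0,0],"twist":[0,0,0],"fingers":0},
  {"offset":[0,0,0],"twist":[0,0,0],"fingers":0},
  {"offset":[0,0,-1],"twist":[0,0,0],"fingers":0},
  {"offset":[0,0,-2],"twist":[0,0,0],"fingers":0},
  {"offset":[0,0,-3],"twist":[0,0,-2],"fingers":0},
  {"offset":[0,0,-2],"twist":[0,0,-2],"fingers":0},
  {"offset":[0,0,0],"twist":[0,0,0],"fingers":0},
], squeeze=80)

```text
time_s: 17.47
tcp_pos: [0.4672, -0.0419, 0.1214]
tcp_rot: [[-0.987, -0.163, 0.006], [-0.163, 0.987, -0.0], [-0.006, -0.001, -1.0]]
force: [0.6, -0.6, 1.3]
opening: 0.0853
grip_force: 0.0
```

```bash
python3 -c "from h import *; go(655,-72,39.5,9.3)"
```

```text
t 17.47 p [467.2 -41.9 121.4] yaw 9.41 tilt 0.33 F [ 0.6 -0.6  1.3] M [ 0.03  0.02 -0.06] open 85.3 g 0.0 q7 1.55
twist [-0.07  0.32  0.11] offs(now) [-17.99  -6.03   8.3 ] offs(after turn) [-18.05  -6.     8.19]
```

Request:
play_rows([
  {"offset":[-3.6,-1.2,0],"twist":[0,0,0],"fingers":0},
  {"offset":[-3.6,-1.2,0],"twist":[0,0,0],"fingers":0},
  {"offset":[-3.6,-1.2,0],"twist":[0,0,0],"fingers":0},
  {"offset":[-3.6,-1.2,0],"twist":[0,0,0],"fingers":0},
  {"offset":[-3.6,-1.2,0],"twist":[0,0,0],"fingers":0},
  {"offset":[0,0,1.5],"twist":[0,0,0],"fingers":0},
  {"offset":[0,0,2.2],"twist":[0,0,0],"fingers":0},
  {"offset":[0,0,2.2],"twist":[0,0,0],"fingers":0},
  {"offset":[0,0,1.4],"twist":[0,0,0],"fingers":0},
  {"offset":[0,0,0.8],"twist":[0,0,0],"fingers":0},
])

```text
time_s: 18.3
tcp_pos: [0.6504, -0.0716, 0.034]
tcp_rot: [[-0.987, -0.162, -0.005], [-0.162, 0.987, 0.0], [0.005, 0.001, -1.0]]
force: [-0.3, -0.1, -0.1]
opening: 0.0852
grip_force: 0.0
```

Request:
play_rows([
  {"offset":[0,0,0],"twist":[0,0,0],"fingers":0},
  {"offset":[0,0,0],"twist":[0,0,0],"fingers":1},
  {"offset":[0,0,0],"twist":[0,0,0],"fingers":1},
  {"offset":[0,0,0],"twist":[0,0,0],"fingers":1},
  {"offset":[0,0,0],"twist":[0,0,0],"fingers":1},
  {"offset":[0,0,0],"twist":[0,0,0],"fingers":1},
  {"offset":[0,0,0],"twist":[0,0,0],"fingers":1},
  {"offset":[0,0,0],"twist":[0,0,0],"fingers":1},
  {"offset":[0,0,0],"twist":[0,0,0],"fingers":1},
])

```text
time_s: 19.05
tcp_pos: [0.6528, -0.0717, 0.0373]
tcp_rot: [[-0.987, -0.162, 0.0], [-0.162, 0.987, -0.0], [-0.0, -0.0, -1.0]]
force: [-0.7, -0.2, 6.2]
opening: 0.0143
grip_force: 80.1
```

```bash
python3 -c "from h import *; go(547.5,175,130,5.3)"
```

```text
t 19.05 p [652.8 -71.7  37.3] yaw 9.35 tilt 0.01 F [-0.7 -0.2  6.2] M [-0.03  0.18 -0.04] open 14.3 g 80.1 q7 1.62
twist [-0.01  0.01  4.05] offs(now) [ 6.38 26.05 -9.27] offs(after turn) [ 8.2  25.54 -9.27]
```

Request:
play_rows([
  {"offset":[0,0,-2],"twist":[0,0,0],"fingers":1},
  {"offset":[0,0,-4],"twist":[0,0,2.03],"fingers":1},
  {"offset":[0,0,-4],"twist":[0,0,2.02],"fingers":1},
  {"offset":[1.2,3.64,0],"twist":[0,0,0],"fingers":1},
  {"offset":[1.2,3.64,0],"twist":[0,0,0],"fingers":1},
  {"offset":[1.2,3.64,0],"twist":[0,0,0],"fingers":1},
  {"offset":[1.2,3.64,0],"twist":[0,0,0],"fingers":1},
  {"offset":[1.2,3.64,0],"twist":[0,0,0],"fingers":1},
  {"offset":[1.2,3.64,0],"twist":[0,0,0],"fingers":1},
  {"offset":[1.2,3.64,0],"twist":[0,0,0],"fingers":1},
])

```text
time_s: 19.88
tcp_pos: [0.5438, 0.1756, 0.1363]
tcp_rot: [[-0.996, -0.092, -0.002], [-0.092, 0.996, -0.0], [0.002, 0.0, -1.0]]
force: [0.3, 0.8, -1.8]
opening: 0.0147
grip_force: 79.1
```

Request:
play_rows([
  {"offset":[0,0,0],"twist":[0,0,0],"fingers":1},
  {"offset":[0,0,0],"twist":[0,0,0],"fingers":1},
  {"offset":[0,0,0],"twist":[0,0,0],"fingers":1},
  {"offset":[0,0,0],"twist":[0,0,0],"fingers":1},
  {"offset":[0,0,0],"twist":[0,0,0],"fingers":1},
])

```text
time_s: 20.3
tcp_pos: [0.5458, 0.1723, 0.1363]
tcp_rot: [[-0.996, -0.089, -0.001], [-0.089, 0.996, -0.001], [0.001, -0.001, -1.0]]
force: [0.2, -0.4, -1.5]
opening: 0.0147
grip_force: 79.1
```

```bash
python3 -c "from h import *; go(546,175,118.5,5.3)"
```

```text
t 20.3 p [545.8 172.3 136.3] yaw 5.13 tilt 0.08 F [ 0.2 -0.4 -1.5] M [-0.04 -0.03  0.  ] open 14.7 g 79.1 q7 1.18
twist [-0.05 -0.07 -0.17] offs(now) [-0.05  0.27  1.78] offs(after turn) [-0.05  0.27  1.78]
```

Request:
play_rows([
  {"offset":[0,0,0.8],"twist":[0,0,0],"fingers":1},
  {"offset":[0,0,0.5],"twist":[0,0,0],"fingers":1},
  {"offset":[0,0,0.2],"twist":[0,0,0],"fingers":1},
  {"offset":[0,0,0],"twist":[0,0,0],"fingers":1},
  {"offset":[0,0,0],"twist":[0,0,0],"fingers":1},
  {"offset":[0,0,0],"twist":[0,0,0],"fingers":1},
])

```text
time_s: 20.8
tcp_pos: [0.5452, 0.1743, 0.1215]
tcp_rot: [[-0.996, -0.092, -0.001], [-0.092, 0.996, 0.0], [0.001, 0.0, -1.0]]
force: [0.2, -0.2, -1.5]
opening: 0.0145
grip_force: 79.1
```

Request:
play_rows([
  {"offset":[0,0,0.2],"twist":[0,0,0],"fingers":1},
  {"offset":[0,0,0.2],"twist":[0,0,0],"fingers":1},
  {"offset":[0,0,0.1],"twist":[0,0,0],"fingers":1},
  {"offset":[0,0,0],"twist":[0,0,0],"fingers":1},
  {"offset":[0,0,0],"twist":[0,0,0],"fingers":1},
])

```text
time_s: 21.22
tcp_pos: [0.5451, 0.1744, 0.1165]
tcp_rot: [[-0.996, -0.093, -0.001], [-0.093, 0.996, 0.0], [0.001, 0.0, -1.0]]
force: [-0.1, 0.8, -1.1]
opening: 0.0142
grip_force: 79.2
```

```bash
python3 -c "from h import *; go(546,175,118.5,5.3)"
```

```text
t 21.22 p [545.1 174.4 116.5] yaw 5.31 tilt 0.07 F [-0.1  0.8 -1.1] M [ 0.03 -0.03 -0.02] open 14.2 g 79.2 q7 1.17
twist [ 0.01 -0.07  0.01] offs(now) [-0.1   0.05 -0.2 ] offs(after turn) [-0.1   0.05 -0.2 ]
```

Request:
play_rows([
  {"offset":[0,0,0.1],"twist":[0,0,0],"fingers":1},
  {"offset":[0,0,0.1],"twist":[0,0,0],"fingers":1},
  {"offset":[0,0,0],"twist":[0,0,0],"fingers":1},
  {"offset":[0,0,0],"twist":[0,0,0],"fingers":1},
])

```text
time_s: 21.55
tcp_pos: [0.5452, 0.1746, 0.1146]
tcp_rot: [[-0.996, -0.093, -0.001], [-0.093, 0.996, 0.001], [0.001, 0.001, -1.0]]
force: [0.9, 2.6, -1.4]
opening: 0.0144
grip_force: 79.2
```

Request:
play_rows([
  {"offset":[0,0,0.1],"twist":[0,0,0],"fingers":1},
  {"offset":[0,0,0.1],"twist":[0,0,0],"fingers":1},
  {"offset":[0,0,0],"twist":[0,0,0],"fingers":1},
  {"offset":[0,0,0],"twist":[0,0,0],"fingers":1},
])

```text
time_s: 21.88
tcp_pos: [0.5451, 0.1746, 0.1126]
tcp_rot: [[-0.996, -0.093, -0.001], [-0.093, 0.996, 0.0], [0.001, 0.001, -1.0]]
force: [0.2, 1.9, 0.4]
opening: 0.0144
grip_force: 79.4
```

```bash
python3 -c "from h import *; go(546,175,118.5,5.3)"
```

```text
t 21.88 p [545.1 174.6 112.6] yaw 5.32 tilt 0.06 F [0.2 1.9 0.4] M [0.41 0.05 0.06] open 14.4 g 79.4 q7 1.17
twist [ 0.03 -0.05  0.02] offs(now) [-0.09  0.03 -0.59] offs(after turn) [-0.09  0.03 -0.59]
```

Lid B has gone over the rim: it's at least 4 mm below it with no resistance. I'll press it home.

Request:
play_rows([
  {"offset":[0,0,0.15],"twist":[0,0,0],"fingers":1},
  {"offset":[0,0,0.15],"twist":[0,0,0],"fingers":1},
  {"offset":[0,0,0.15],"twist":[0,0,0],"fingers":1},
  {"offset":[0,0,0.15],"twist":[0,0,0],"fingers":1},
  {"offset":[0,0,0],"twist":[0,0,0],"fingers":1},
  {"offset":[0,0,0],"twist":[0,0,0],"fingers":1},
])

```text
time_s: 22.38
tcp_pos: [0.5452, 0.1745, 0.1066]
tcp_rot: [[-0.996, -0.093, -0.001], [-0.093, 0.996, 0.0], [0.001, 0.001, -1.0]]
force: [-0.8, 1.7, 2.3]
opening: 0.0144
grip_force: 79.5
```

Request:
play_rows([
  {"offset":[0,0,0.15],"twist":[0,0,0],"fingers":1},
  {"offset":[0,0,0.15],"twist":[0,0,0],"fingers":1},
  {"offset":[0,0,0.15],"twist":[0,0,0],"fingers":1},
  {"offset":[0,0,0.1],"twist":[0,0,0],"fingers":1},
  {"offset":[0,0,0.1],"twist":[0,0,0],"fingers":1},
  {"offset":[0,0,0],"twist":[0,0,0],"fingers":1},
  {"offset":[0,0,0],"twist":[0,0,0],"fingers":1},
])

```text
time_s: 22.97
tcp_pos: [0.5449, 0.1745, 0.1012]
tcp_rot: [[-0.996, -0.093, -0.001], [-0.093, 0.996, 0.0], [0.001, 0.0, -1.0]]
force: [-3.9, 1.3, 12.3]
opening: 0.0144
grip_force: 82.5
```

```bash
python3 -c "from h import *; go(546,175,101.3,5.3)"
```

```text
t 22.97 p [544.9 174.5 101.2] yaw 5.32 tilt 0.05 F [-3.9  1.3 12.3] M [0.28 0.73 0.14] open 14.4 g 82.5 q7 1.17
twist [ 0.02 -0.05  0.02] offs(now) [-0.11  0.04 -0.01] offs(after turn) [-0.11  0.04 -0.01]
```

Request:
play_rows([
  {"offset":[0,0,0.1],"twist":[0,0,0],"fingers":1},
  {"offset":[0,0,0.1],"twist":[0,0,0],"fingers":1},
  {"offset":[0,0,0.1],"twist":[0,0,0],"fingers":1},
  {"offset":[0,0,0],"twist":[0,0,0],"fingers":1},
  {"offset":[0,0,0],"twist":[0,0,0],"fingers":1},
], squeeze=110)

```text
time_s: 23.38
tcp_pos: [0.545, 0.1745, 0.1012]
tcp_rot: [[-0.996, -0.093, 0.0], [-0.093, 0.996, 0.0], [-0.0, 0.0, -1.0]]
force: [-9.8, -1.0, 36.7]
opening: 0.014
grip_force: 110.2
```

```bash
python3 -c "from h import *; go(546,175,101.3,5.3)"
```

```text
t 23.38 p [545.  174.5 101.2] yaw 5.31 tilt 0.01 F [-9.8 -1.  36.7] M [-0.11  2.09  0.13] open 14.0 g 110.2 q7 1.17
twist [0.   0.01 0.01] offs(now) [-0.1   0.04 -0.01] offs(after turn) [-0.1   0.04 -0.01]
```

It's at a hard stop at 37 N, with the origin about 16 mm below the rim, so it's home. I'll unload, open and withdraw.

Request:
play_rows([
  {"offset":[0,0,-0.3],"twist":[0,0,0],"fingers":1},
  {"offset":[0,0,0],"twist":[0,0,0],"fingers":0},
  {"offset":[0,0,0],"twist":[0,0,0],"fingers":0},
  {"offset":[0,0,0],"twist":[0,0,0],"fingers":0},
  {"offset":[0,0,0],"twist":[0,0,0],"fingers":0},
  {"offset":[0,0,-1],"twist":[0,0,0],"fingers":0},
  {"offset":[0,0,-3],"twist":[0,0,0],"fingers":0},
  {"offset":[0,0,-3],"twist":[0,0,0],"fingers":0},
  {"offset":[0,0,-3],"twist":[0,0,0],"fingers":0},
  {"offset":[0,0,-3],"twist":[0,0,0],"fingers":0},
])

```text
time_s: 24.22
tcp_pos: [0.545, 0.174, 0.2317]
tcp_rot: [[-0.996, -0.092, -0.001], [-0.092, 0.996, -0.0], [0.001, 0.0, -1.0]]
force: [0.8, 0.6, 0.2]
opening: 0.0855
grip_force: 0.0
```

Request:
play_rows([
  {"offset":[3,3,-2],"twist":[0,0,0],"fingers":0},
  {"offset":[3,3,-1],"twist":[0,0,0],"fingers":0},
  {"offset":[2,3,0],"twist":[0,0,0],"fingers":0},
  {"offset":[1,3,0],"twist":[0,0,0],"fingers":0},
  {"offset":[0,3,0],"twist":[0,0,0],"fingers":0},
  {"offset":[0,0,0],"twist":[0,0,0],"fingers":0},
  {"offset":[0,0,0],"twist":[0,0,0],"fingers":0},
  {"offset":[0,0,0],"twist":[0,0,0],"fingers":0},
])

```text
time_s: 24.88
tcp_pos: [0.4471, 0.3102, 0.2576]
tcp_rot: [[-0.996, -0.092, -0.001], [-0.092, 0.996, -0.001], [0.001, -0.001, -1.0]]
force: [1.7, -0.1, -0.1]
opening: 0.0854
grip_force: 0.0
```

```bash
python3 - <<'E'
from h import *
from station import robot
go(546,175,200,5.3)
o=[]
for n in("top","side"):
    c=robot.capture(n); np.savez(n+"9.npz",**c); o.append(cv2.resize(c["color"][:,:,::-1][110:350,160:460] if n=="top" else c["color"][:,:,::-1][130:370,190:490],None,fx=1.33,fy=1.33))
o=np.hstack(o); cv2.imwrite("pics/end.png",o[:, :800])
E
```

```text
t 24.88 p [447.1 310.2 257.6] yaw 5.28 tilt 0.08 F [ 1.7 -0.1 -0.1] M [-0.04 -0.03 -0.08] open 85.4 g 0.0 q7 0.9
twist [-0.05 -0.06 -0.02] offs(now) [ -8.61 -14.37   5.76] offs(after turn) [ -8.6  -14.38   5.76]
```

View pics/end.png

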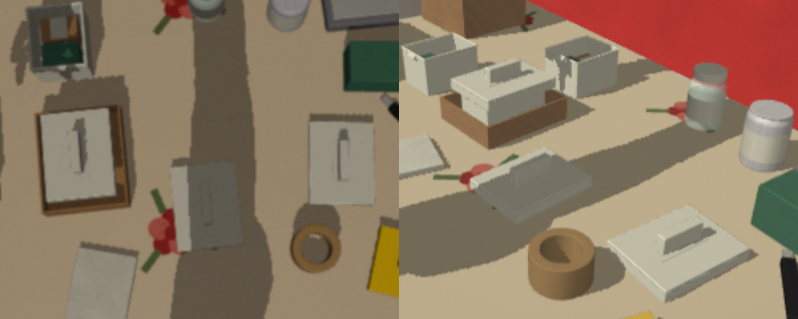

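The end picture shows lid B seated level on the tub at (77,155), lid A flat at (207,205) and lid C untouched at (342,162). The tape and cutter haven't moved. Handing in.

```bash
python3 -c "
from station import robot; print(robot.close_job())"
```

```text
the job is handed in; nothing more can be done
None
```

I handed the job in with the fitting lid pressed home on the tub in the carton at 37 N and let go; the other two lids lie flat on the table, the tape and cutter look unmoved, and no verdict came back.

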